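# Discard the finished sample bottles with the tip tray

## Task

Take the white lid off the blue discard tub by its knob and lay it flat on the green mat, lay all the white sample bottles from the bench on the lowered tip tray and let go of them, then lift the tray by its red handle and hold it up until every bottle has slid into the tub. Lower the tray gently all the way down without letting it drop, then put the lid back on the tub so that it is fully seated. Leave the three small amber jars standing where they are.

Things in the scene. Friction and masses are not known exactly. Their poses are not given: they have to be found in the camera images.
- tray (a joint): Hinge of the tip tray, rad: 0 = tray down on its stand (stop), grows as the handle is lifted, stop at 1.15. At 0 the floor leans back 0.08 rad towards the handle; slope down to the tub = joint value - 0.08. It does not stay up: let go, it falls. Bottles start to slide between 0.5 and 0.75, depending on friction; 0.95 empties it.
- tray_spout (a point): Aluminium tip tray: point on its hinge axis, middle of the open spout edge, on the floor surface, 137 mm above the bench; turns with the tray. +y along the floor towards the handle, x along the hinge, z out of the floor. Inside: y 0 to 205 mm, x -90 to 90 mm; 5 mm walls 30 mm high on both sides and the handle end, none at the spout. 0.4 kg.
- tray_handle (a point): Middle of the red round bar handle of the tip tray, 12 mm thick, 110 mm long along x, axes as tray_spout, in which it lies at y = 250, z = 20 mm. 34 mm clear between bar and tray end wall, nothing close below. Can be pinched from above; the bar then turns between the fingers as the tray tilts.
- tub_floor (a point): Centre of the inner floor (6 mm above the bench) of the fixed open blue discard tub below the tray's spout; x along the hinge, -y away from the tray, z up. Outside 212 mm (x) by 172 mm (y), 120 mm high, walls 6 mm: the rim is 114 mm above this point.
- lid: White loose lid, 0.25 kg: plate 210 x 170 x 7 mm (x, y, z) on a plug 188 x 148 x 10 mm that sits in the tub's mouth with 6 mm play each side. Origin: centre of the plug's underside, z up; seated, it is 104 mm above tub_floor, x along the tub's x. Black bar knob at the centre: 56 mm along x, 26 mm along y, from 28 to 54 mm above the origin, on a narrow neck.
- mat: Thin green square mat, 220 x 220 x 3 mm, fixed flat on the bench at the front right: the place for the lid. Origin: centre of its underside.
- sample1: Square white sample bottle with a round yellow or red cap, lying on its side: 80 mm long over all along its own x (cap at +x), body 60 x 40 x 40 mm from x = -40 to +20 mm, cap 32 mm diameter. Origin: at the middle of the length, on the axis, so 20 mm above what it lies on. About 80 g. May be absent (None).
- sample2: Square white sample bottle with a round yellow or red cap, lying on its side: 80 mm long over all along its own x (cap at +x), body 60 x 40 x 40 mm from x = -40 to +20 mm, cap 32 mm diameter. Origin: at the middle of the length, on the axis, so 20 mm above what it lies on. About 80 g. May be absent (None).
- sample3: Square white sample bottle with a round yellow or red cap, lying on its side: 80 mm long over all along its own x (cap at +x), body 60 x 40 x 40 mm from x = -40 to +20 mm, cap 32 mm diameter. Origin: at the middle of the length, on the axis, so 20 mm above what it lies on. About 80 g. May be absent (None).
- sample4: Square white sample bottle with a round yellow or red cap, lying on its side: 80 mm long over all along its own x (cap at +x), body 60 x 40 x 40 mm from x = -40 to +20 mm, cap 32 mm diameter. Origin: at the middle of the length, on the axis, so 20 mm above what it lies on. About 80 g. May be absent (None).
- jar_red: Small amber jar with a red cap, 42 mm diameter, 60 mm high, standing upright; bystander, not to be disturbed. Origin: centre of its underside.
- jar_gold: Small amber jar with a gold cap, 46 mm diameter, 65 mm high, standing upright; bystander, not to be disturbed. Origin: centre of its underside.
- jar_black: Small amber jar with a black cap, 40 mm diameter, 55 mm high, standing upright; bystander, not to be disturbed. Origin: centre of its underside.
Not all that is in view belongs to the job. What is shaped like the sample4 but purple or turquoise is not meant.

How it is judged (in metres and radians):
On the way, in this order (a step that is already met when the one before it is completed fails the run):
1. the lid lies flat on the mat and every bottle lies on the lowered tray, nothing held (horizontal distance between lid and mat below 0.06 m and height (world z) of lid below 0.012 m and angle between lid's own z axis and vertical below 0.1 rad and value of joint tray below 0.05 rad and x of sample1 in the frame of tray_spout between -0.09 and 0.09 m and y of sample1 in the frame of tray_spout between 0 and 0.205 m and z of sample1 in the frame of tray_spout between 0.005 and 0.09 m and x of sample2 in the frame of tray_spout between -0.09 and 0.09 m and y of sample2 in the frame of tray_spout between 0 and 0.205 m and z of sample2 in the frame of tray_spout between 0.005 and 0.09 m and x of sample3 in the frame of tray_spout between -0.09 and 0.09 m and y of sample3 in the frame of tray_spout between 0 and 0.205 m and z of sample3 in the frame of tray_spout between 0.005 and 0.09 m and x of sample4 in the frame of tray_spout between -0.09 and 0.09 m and y of sample4 in the frame of tray_spout between 0 and 0.205 m and z of sample4 in the frame of tray_spout between 0.005 and 0.09 m and contact force between the fingers and sample1 below 0.05 N and contact force between the fingers and sample2 below 0.05 N and contact force between the fingers and sample3 below 0.05 N and contact force between the fingers and sample4 below 0.05 N and contact force between the fingers and lid below 0.05 N), for 0.2 s.
2. the tray is held up by its handle and every bottle has slid into the tub (value of joint tray above 0.4 rad and contact force between the fingers and tray_c4 above 0.2 N and x of sample1 in the frame of tub_floor between -0.1 and 0.1 m and y of sample1 in the frame of tub_floor between -0.08 and 0.08 m and z of sample1 in the frame of tub_floor between 0 and 0.11 m and x of sample2 in the frame of tub_floor between -0.1 and 0.1 m and y of sample2 in the frame of tub_floor between -0.08 and 0.08 m and z of sample2 in the frame of tub_floor between 0 and 0.11 m and x of sample3 in the frame of tub_floor between -0.1 and 0.1 m and y of sample3 in the frame of tub_floor between -0.08 and 0.08 m and z of sample3 in the frame of tub_floor between 0 and 0.11 m and x of sample4 in the frame of tub_floor between -0.1 and 0.1 m and y of sample4 in the frame of tub_floor between -0.08 and 0.08 m and z of sample4 in the frame of tub_floor between 0 and 0.11 m), for 0.1 s.
3. the tray is back down, the bottles in the tub, the lid still off (value of joint tray below 0.04 rad and horizontal distance between lid and tub_floor above 0.1 m and x of sample1 in the frame of tub_floor between -0.1 and 0.1 m and y of sample1 in the frame of tub_floor between -0.08 and 0.08 m and z of sample1 in the frame of tub_floor between 0 and 0.11 m and x of sample2 in the frame of tub_floor between -0.1 and 0.1 m and y of sample2 in the frame of tub_floor between -0.08 and 0.08 m and z of sample2 in the frame of tub_floor between 0 and 0.11 m and x of sample3 in the frame of tub_floor between -0.1 and 0.1 m and y of sample3 in the frame of tub_floor between -0.08 and 0.08 m and z of sample3 in the frame of tub_floor between 0 and 0.11 m and x of sample4 in the frame of tub_floor between -0.1 and 0.1 m and y of sample4 in the frame of tub_floor between -0.08 and 0.08 m and z of sample4 in the frame of tub_floor between 0 and 0.11 m), for 0.2 s.
At the end, for the whole second after the job is handed in: Every bottle present lies inside the tub below its rim, the tray is down (joint under 0.04 rad), and the lid is seated on the tub (within 12 mm of centre, level within 0.05 rad, plug in the mouth within 5 mm of full depth) and at rest (horizontal distance between lid and tub_floor below 0.012 m and z of lid in the frame of tub_floor between 0.098 and 0.109 m and angle between lid's own z axis and vertical below 0.05 rad and value of joint tray below 0.04 rad and linear speed of lid below 0.02 m/s and x of sample1 in the frame of tub_floor between -0.1 and 0.1 m and y of sample1 in the frame of tub_floor between -0.08 and 0.08 m and z of sample1 in the frame of tub_floor between 0 and 0.11 m and x of sample2 in the frame of tub_floor between -0.1 and 0.1 m and y of sample2 in the frame of tub_floor between -0.08 and 0.08 m and z of sample2 in the frame of tub_floor between 0 and 0.11 m and x of sample3 in the frame of tub_floor between -0.1 and 0.1 m and y of sample3 in the frame of tub_floor between -0.08 and 0.08 m and z of sample3 in the frame of tub_floor between 0 and 0.11 m and x of sample4 in the frame of tub_floor between -0.1 and 0.1 m and y of sample4 in the frame of tub_floor between -0.08 and 0.08 m and z of sample4 in the frame of tub_floor between 0 and 0.11 m); the robot touches nothing.
It fails at once if the tray is dropped or slammed (falls faster than 1.8 rad/s) (velocity of joint tray below -1.8 rad/s).
It fails at once if a small amber jar is shifted more than 40 mm or tipped (distance of any of jar_red, jar_gold, jar_black from where it was at the start of the episode above 0.04 m or angle between any of jar_red, jar_gold, jar_black's own z axis and vertical above 0.5 rad).
Of sample1, sample2, sample3, sample4 only 2 to 4 are there at a start; the rules pass over those that are not, and their reading is None.
At some moment in a run one of sample1, sample2, sample3, sample4 may be knocked a few centimetres aside while the robot is not near it.
It also fails if it takes over 210 s, if anything falls off the work surface, if the arm or the gripper's body presses on something with over 40 N, if the wrist force passes 120 N, or if a joint passes its speed limit or range.

## Robot

A 6-joint arm with a two-finger parallel gripper is mounted at the origin on the work surface. World frame = base frame: x ahead of the robot, y to its left, z up, the work surface at z = 0. Lengths are in m, angles in degrees, forces in N, time in s.
With the tool pointing down it reaches from about 0.4 to 0.825 m from the base axis. Payload 7 kg.
Tool frame: the origin (TCP) lies between the finger pads; the fingertips stand ctrl.nose_length ahead of it and the grasp point (between the pads) lies 2 mm behind it (ctrl.nose_length is the distance from the TCP to the fingertips, in m); z points along the fingers, y is the line along which they close (so a half turn about z gives the same grasp; the last joint's range is limited). The gripper opens to 88 mm and grips with 3 to 60 N. Pads are 19 mm wide; open, the fingers measure 130 mm over their backs; the gripper's body (78 mm by 193 mm) begins 47 mm behind the grasp point.
Start: joints at [-54.998, 20.546, 0.682, 0, -70.136, -16.507], TCP at [0.214, -0.64, 0.244] pointing down, gripper open.
Joint ranges: [-176.03, 176.03], [-82.01, 121.73], [-58.28, 71.71], [-173.87, 95.51], [-174.79, -0.11], [-173.66, 173.66]. Speed limits (degrees/s): [136.94, 136.94, 172.46, 180, 180, 180].

## Interface

Orientations are given as [roll, pitch, yaw] about the fixed x, y, z axes, in that order (R = Rz(yaw) Ry(pitch) Rx(roll)).
In Python, from plant import ctrl gives the robot as it stands.
- The arm moves only by the tool apply_moves, never from a script. Its argument "commands" is a list of rows, each a list of 3 entries, a list of its own where there are three numbers: the shift along the world's x, y, z in cm, then the turn about the world's z in rad, then the closure, from 0 (fully open) to 1 (shut). In form: [[[x, y, z], turn, jaw], ...]. A call has 1 to 20 rows; each row is the pose to reach, as a shift and turn from the pose commanded when the call began; what a row does not reach only later rows make up. A row lasts 1/12 s, in which the tool goes at most 41.7 mm and 7.16 degrees, less where a joint would pass 70% of its speed; a pose out of reach is approached as far as the arm can. A call with a gripper value outside its range is refused whole. The fingers move at their own pace and stop on an object; the grip force is fixed at half the most. Time passes only in rows, so rows that repeat a pose let the fingers close. It gives the time, the measured TCP pose, the force, the opening and the grip force at its end, in the units of the state.
- ctrl.get_obs(): the state, without advancing time (a new reading comes with each control period).
- ctrl.snapshot(name): name is "scene" or "top" or "wrist"; returns a dict with "img" (384x512x3 uint8, red, green, blue), "fx", "fy", "cx", "cy" (pixels), "dist_coeffs" ([k1, k2, p1, p2, k3] as OpenCV has them; the pictures are not rectified), "T" (4x4, takes a point from camera to world coordinates). Camera axes: x right, y up, looking along -z (the intrinsics and any distortion apply to the point x, -y, -z); pixel columns grow to the right and rows downward; lengths in m; the calibration is good to about 2 mm. A picture is of the moment at which its call begins. There is no depth.
- ctrl.close_job(): hands the job in; it is judged then, once.
Trained networks look in a picture, given as the dict that the camera call returned (one of the last four; its "shot" number tells which), for a name from the list of things; names that differ only in an ending like _2 or _b are one class to them, and where a whole thing is asked for, a point or a joint stands for the part that bears it (a point fixed in the world has none). Each returns a list of dicts, best first, with "score" (0 to 1); they miss things now and then, are a little off and sometimes report something else, mostly with a low value. They report only what shows in the picture. A call takes as long as a camera call. They do not tell look-alikes from the thing itself.
- ctrl.search_frame(picture, target): "at" ([column, row] in pixels, amid what is visible of it).
- ctrl.spot_point(picture, target): "at" ([column, row] in pixels: a listed point, or the origin of a listed thing).
The state is a dict: "clock": time; "joint_pos": joint angles; "qvel": joint speeds; "tau": joint torques, N m; "tool_pos": TCP position; "orientation": TCP orientation; "force": force on the tool from outside, world axes, zero at the start; "moment": the same for the moment, N m; "opening": finger opening in m; "gripper_force": force on a finger pad.
Only numpy, scipy, OpenCV 4.12 (cv2) and the standard library are available. Lean on these libraries where they do the work, as an engineer would, in place of code of your own. Each camera call takes 0.05 s, during which the arm holds its last target. There are 200 camera calls.

## Working session

There is one attempt and no reset: what is moved stays moved. The work goes in short steps, Python scripts to look and compute and a tool call to move; the robot and the scene stay as the last step left them, time stands still between calls to the robot, and variables do not carry over. Pictures are saved under pics/ and viewed, at most 14 in all, crops included, and the job is handed in when it is done.

Besides the shell and the picture viewer there is one more tool, called after ">>>" as name(argument=value, ...), one argument or row to a line, values as JSON. apply_moves: Moves the arm, as the interface text tells. Its arguments: {"type":"object","properties":{"commands":{"type":"array"}},"required":["commands"]}

```bash
ls; mkdir -p pics; cat > h.py <<'E'
import numpy as np, cv2
from plant import ctrl
def ray(p,uv):
    K=np.array([[p['fx'],0,p['cx']],[0,p['fy'],p['cy']],[0,0,1]],float)
    q=cv2.undistortPoints(np.array([[uv]],float),K,np.array(p['dist_coeffs'],float))[0,0]
    T=np.array(p['T']); return T[:3,3],T[:3,:3]@np.array([q[0],-q[1],-1.])
def at(p,uv,z):
    o,d=ray(p,uv); return o+d*(z-o[2])/d[2]
def proj(p,X):
    T=np.array(p['T']); c=T[:3,:3].T@(np.asarray(X,float)-T[:3,3]); c=np.array([c[0],-c[1],-c[2]])
    K=np.array([[p['fx'],0,p['cx']],[0,p['fy'],p['cy']],[0,0,1]],float)
    return cv2.projectPoints(c.reshape(1,1,3),np.zeros(3),np.zeros(3),K,np.array(p['dist_coeffs'],float))[0][0,0]
def save(p,n): cv2.imwrite(f'pics/{n}.png',cv2.cvtColor(p['img'],cv2.COLOR_RGB2BGR))
E
python3 - <<'E'
from h import *
np.set_printoptions(precision=3,suppress=True)
H={'tray_spout':.137,'tray_handle':.137,'tub_floor':.006,'lid':.11,'mat':0,'sample1':.02,'jar_red':0,'jar_gold':0,'jar_black':0}
ims=[]
for n in('scene','top'):
    p=ctrl.snapshot(n); save(p,n+'0'); ims.append(p['img'])
    print(n,np.array(p['T'])[:3,3],p['shot'])
    for t,z in H.items():
        for d in ctrl.spot_point(p,t)[:7 if t=='sample1' else 2]:
            print(t,np.round(d['score'],2),np.round(d['at'],0),at(p,d['at'],z))
    d=ctrl.search_frame(p,'sample1'); print([(np.round(e['score'],2),np.round(e['at'])) for e in d])
o=ctrl.get_obs();print(o,ctrl.nose_length)
E
```

```text
pics
scene [ 0.861 -0.378  1.026] 1
tray_spout 0.9 [223. 273.] [ 0.603 -0.152  0.137]
tray_handle 0.86 [293. 201.] [0.619 0.097 0.137]
lid 0.69 [196. 306.] [ 0.597 -0.242  0.11 ]
mat 0.91 [121. 268.] [ 0.343 -0.271  0.   ]
sample1 0.97 [337. 141.] [0.572 0.417 0.02 ]
sample1 0.89 [286. 127.] [0.416 0.368 0.02 ]
sample1 0.87 [293. 100.] [0.368 0.476 0.02 ]
sample1 0.76 [296. 154.] [0.502 0.3   0.02 ]
sample1 0.58 [256. 109.] [0.294 0.369 0.02 ]
jar_red 0.76 [219. 196.] [0.404 0.053 0.   ]
jar_red 0.34 [220. 274.] [ 0.557 -0.124  0.   ]
jar_gold 0.73 [349. 197.] [0.703 0.279 0.   ]
jar_black 0.68 [240. 161.] [0.375 0.185 0.   ]
[(np.float64(0.9), array([335., 140.])), (np.float64(0.6), array([287., 128.])), (np.float64(0.56), array([293., 154.]))]
top [0.271 0.102 1.497] 2
tray_spout 0.56 [337. 155.] [ 0.605 -0.142  0.137]
tray_handle 0.86 [264. 148.] [0.629 0.088 0.137]
tray_handle 0.71 [205. 141.] [0.653 0.271 0.137]
lid 0.78 [370. 163.] [ 0.584 -0.253  0.11 ]
mat 0.96 [372. 243.] [ 0.333 -0.274  0.   ]
sample1 0.89 [177. 258.] [0.292 0.375 0.02 ]
sample1 0.85 [170. 174.] [0.572 0.40
[... 307 characters left out ...]
.] [ 0.621 -0.266  0.   ]
[(np.float64(0.87), array([177., 256.])), (np.float64(0.83), array([148., 236.])), (np.float64(0.8), array([175., 220.])), (np.float64(0.56), array([206., 192.])), (np.float64(0.54), array([166., 175.]))]
{'clock': 1.1, 'joint_pos': array([-54.997,  20.545,   0.682,  -0.   , -70.138, -16.509]), 'qvel': array([ 0.06 , -0.039, -0.043, -0.001, -0.018, -0.022]), 'tau': array([ -0.   , -58.24 ,  29.33 ,   7.003,   0.012,   0.   ]), 'tool_pos': array([ 0.214, -0.64 ,  0.244]), 'orientation': array([ 179.998,    0.   , -161.506]), 'force': array([-0.249, -0.337,  0.674]), 'moment': array([ 0.02 , -0.022,  0.006]), 'gripper_force': 0.0, 'opening': 0.08752509983482329} 0.017
```

```bash
python3 - <<'E'
import cv2
a=cv2.imread('pics/scene0.png');b=cv2.imread('pics/top0.png')
cv2.imwrite('pics/s0b.png',cv2.resize(a[60:380,70:430],None,fx=1.8,fy=1.8,interpolation=3))
cv2.imwrite('pics/t0b.png',cv2.resize(b[110:300,120:430],None,fx=2.5,fy=2.5,interpolation=3))
E
```

```text
(no output)
```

View pics/s0b.png

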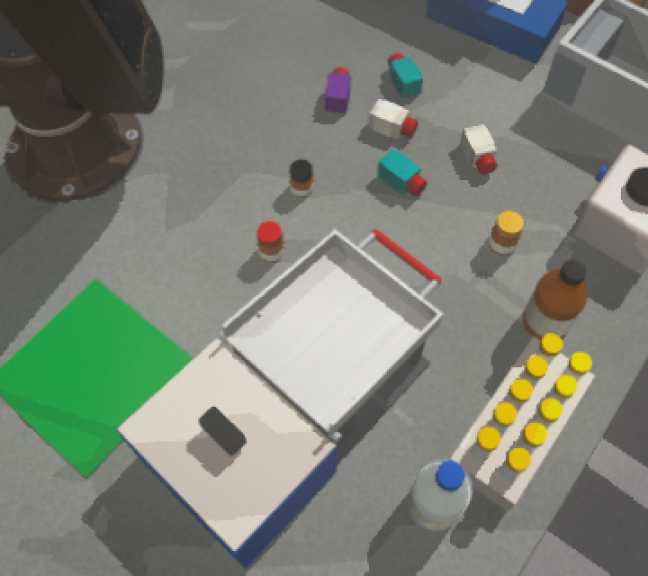

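View pics/t0b.png

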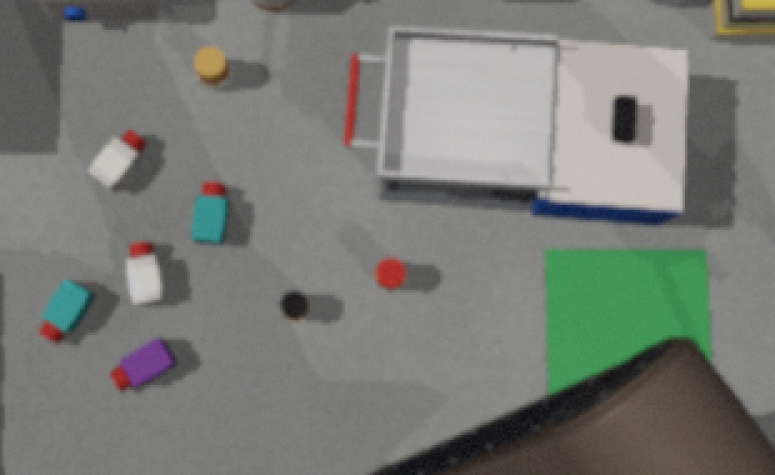

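The scene crop shows two white bottles, one at about (392,118) and one at (480,147). The turquoise and purple ones are decoys. The tray is down with its handle at (405,255), the lidded tub has its knob at (222,430), and the mat is at (95,378). The top crop shows the same layout, with knob (624,118), handle (352,100) and bottles (144,275) and (115,160).

```bash
cat >> h.py <<'E'
def rect(p,mask,z):
    """world-plane min-area rect of the largest blob of mask: centre(m), size(mm), long-axis angle(deg)"""
    n,l,s,c=cv2.connectedComponentsWithStats(mask.astype(np.uint8))
    if n<2: return None
    i=1+np.argmax(s[1:,4]); v,u=np.where(l==i)
    w=np.array([at(p,(a,b),z)[:2] for a,b in zip(u,v)])
    m=w.mean(0); (c,sz,a)=cv2.minAreaRect(((w-m)*1000).astype(np.float32))
    if sz[0]<sz[1]: a+=90; sz=sz[::-1]
    return np.round(m+np.array(c)/1000,4),np.round(sz,0),round((a+90)%180-90,1),int(len(u))
def win(p,uv,r):
    m=np.zeros(p['img'].shape[:2],bool);u,v=map(int,uv);m[max(v-r,0):v+r,max(u-r,0):u+r]=1;return m
def hsv(p): return [a.astype(int) for a in cv2.split(cv2.cvtColor(p['img'],cv2.COLOR_RGB2HSV))]
E
python3 - <<'E'
from h import *
for n in('scene','top'):
    p=ctrl.snapshot(n);h,s,v=hsv(p);red=((h<8)|(h>172))&(s>140)&(v>70)
    k=proj(p,(.591,-.247,.164)); print(n,'knob',rect(p,win(p,k,22)&(v<70),.164))
    k=proj(p,(.624,.092,.137)); print('handle',rect(p,win(p,k,30)&red,.141))
    k=proj(p,(.597,-.247,.127)); print('lid',rect(p,win(p,k,110)&(s<60)&(v>165),.127))
    k=proj(p,(.34,-.27,0)); print('mat',rect(p,win(p,k,90)&(h>45)&(h<80)&(s>120),.003))
    for b in((.422,.377),(.572,.408)):
        k=proj(p,(*b,.02)); W=win(p,k,17)
        print('bottle',rect(p,W&(s<70)&(v>165),.035),'cap',rect(p,W&red,.03),np.median(v[W]))
E
```

```text
scene knob (array([ 0.6221, -0.2527]), array([9., 5.]), 85.1, 7)
handle (array([0.6257, 0.0949]), array([118.,  11.]), -5.1, 166)
lid (array([ 0.594 , -0.2412]), array([209., 167.]), -5.2, 6272)
mat (array([ 0.3392, -0.2712]), array([219., 219.]), -0.9, 6170)
bottle (array([0.41  , 0.3738]), array([58., 40.]), 9.6, 179) cap (array([0.4537, 0.3717]), array([36., 21.]), -70.0, 57) 127.0
bottle (array([0.5671, 0.4189]), array([59., 42.]), -36.8, 200) cap (array([0.6052, 0.3845]), array([39., 24.]), -58.6, 63) 136.0
top knob (array([ 0.5891, -0.2368]), array([54., 22.]), -2.9, 135)
handle (array([0.6227, 0.0984]), array([107.,   8.]), -4.8, 87)
lid (array([ 0.6097, -0.0609]), array([185., 178.]), 85.5, 3161)
mat (array([ 0.3514, -0.2695]), array([215., 187.]), 89.0, 2771)
bottle (array([0.41  , 0.3735]), array([56., 39.]), 1.3, 204) cap (array([0.4516, 0.3785]), array([27., 13.]), -71.8, 32) 122.0
bottle (array([0.5678, 0.4198]), array([57., 40.]), -35.7, 191) cap (array([0.5973, 0.3898]), array([28., 14.]), 55.9, 36) 123.5
```

>>> apply_moves(
  commands=[
    [[37.6,40.1,0],-0.41,0],
    [[37.6,40.1,0],-0.41,0],
    [[37.6,40.1,0],-0.41,0],
    [[37.6,40.1,0],-0.41,0],
    [[37.6,40.1,0],-0.41,0],
    [[37.6,40.1,0],-0.41,0],
    [[37.6,40.1,0],-0.41,0],
    [[37.6,40.1,0],-0.41,0],
    [[37.6,40.1,0],-0.41,0],
    [[37.6,40.1,0],-0.41,0],
    [[37.6,40.1,0],-0.41,0],
    [[37.6,40.1,0],-0.41,0],
    [[37.6,40.1,0],-0.41,0],
    [[37.6,40.1,0],-0.41,0],
    [[37.6,40.1,0],-0.41,0],
    [[37.6,40.1,0],-0.41,0],
  ],
)

```text
clock: 2.53
tool_pos: [0.5905, -0.2383, 0.2432]
orientation: [-180.0, -0.0, 175.1]
force: [-0.6, 0.6, -0.7]
opening: 0.0873
gripper_force: 0.0
```

>>> apply_moves(
  commands=[
    [[0,0,-3],0,0],
    [[0,0,-6],0,0],
    [[0,0,-8],0,0],
    [[0,0,-9.3],0,0],
    [[0,0,-9.3],0,0],
    [[0,0,-9.3],0,1],
    [[0,0,-9.3],0,1],
    [[0,0,-9.3],0,1],
    [[0,0,-9.3],0,1],
    [[0,0,-9.3],0,1],
    [[0,0,-9.3],0,1],
    [[0,0,-9.3],0,1],
    [[0,0,-9.3],0,1],
  ],
)

```text
clock: 3.62
tool_pos: [0.5901, -0.2391, 0.1507]
orientation: [180.0, 0.0, 175.0]
force: [-0.4, 0.1, -0.5]
opening: 0.0401
gripper_force: 0.0
```

>>> apply_moves(
  commands=[
    [[0,0,0],0,1],
    [[0,0,0],0,1],
    [[0,0,0],0,1],
    [[0,0,0],0,1],
    [[0,0,0],0,1],
    [[0,0,1],0,1],
    [[0,0,3],0,1],
    [[0,0,6],0,1],
    [[0,0,8],0,1],
  ],
)

```text
clock: 4.37
tool_pos: [0.5903, -0.2393, 0.233]
orientation: [-180.0, 0.0, 175.0]
force: [0.3, 0.6, -1.1]
opening: 0.0263
gripper_force: 30.0
```

>>> apply_moves(
  commands=[
    [[-12,-1.6,0],0,1],
    [[-24.8,-3.2,0],0,1],
    [[-24.8,-3.2,0],0,1],
    [[-24.8,-3.2,0],0,1],
    [[-24.8,-3.2,0],0,1],
    [[-24.8,-3.2,0],0,1],
    [[-24.8,-3.2,0],0,1],
    [[-24.8,-3.2,-4],0,1],
    [[-24.8,-3.2,-8],0,1],
    [[-24.8,-3.2,-12],0,1],
    [[-24.8,-3.2,-15],0,1],
    [[-24.8,-3.2,-17],0,1],
    [[-24.8,-3.2,-18],0,1],
    [[-24.8,-3.2,-18.4],0,1],
    [[-24.8,-3.2,-18.6],0,1],
    [[-24.8,-3.2,-18.6],0,1],
    [[-24.8,-3.2,-18.6],0,1],
  ],
)

```text
clock: 5.78
tool_pos: [0.3429, -0.2713, 0.0455]
orientation: [-180.0, 0.1, 175.0]
force: [0.7, -1.3, -2.5]
opening: 0.026
gripper_force: 30.0
```

>>> apply_moves(
  commands=[
    [[0,0,-0.15],0,1],
    [[0,0,-0.15],0,1],
    [[0,0,-0.3],0,1],
    [[0,0,-0.3],0,1],
  ],
)

```text
clock: 6.12
tool_pos: [0.3433, -0.2714, 0.0432]
orientation: [-180.0, 0.1, 175.0]
force: [-2.4, 4.4, 18.0]
opening: 0.0257
gripper_force: 30.0
```

>>> apply_moves(
  commands=[
    [[0,0,0.15],0,0],
    [[0,0,0.15],0,0],
    [[0,0,0.15],0,0],
    [[0,0,0.15],0,0],
    [[0,0,0.15],0,0],
    [[0,0,0.15],0,0],
    [[0,0,0.15],0,0],
    [[0,0,4],0,0],
    [[0,0,8],0,0],
    [[0,0,12],0,0],
    [[0,0,16],0,0],
    [[0,0,20],0,0],
    [[0,0,20],0,0],
  ],
)

```text
clock: 7.2
tool_pos: [0.3453, -0.2729, 0.2495]
orientation: [-179.8, 0.7, 175.1]
force: [1.4, -0.8, -0.3]
opening: 0.0878
gripper_force: 0.0
```

```bash
python3 - <<'E'
from h import *
p=ctrl.snapshot('scene'); save(p,'s1'); h,s,v=hsv(p);red=((h<8)|(h>172))&(s>140)&(v>70)
print(rect(p,win(p,proj(p,(.342,-.271,.02)),70)&(s<60)&(v>165),.02))
for b in((.422,.377),(.572,.408)):
    W=win(p,proj(p,(*b,.02)),17)
    print('bottle',rect(p,W&(s<70)&(v>165),.035))
o=ctrl.get_obs();print(o['tool_pos'],o['orientation'],o['joint_pos'])
E
```

```text
(array([ 0.3472, -0.2716]), array([210., 169.]), -4.9, 4244)
bottle (array([0.4105, 0.3731]), array([59., 42.]), 9.6, 190)
bottle (array([0.5671, 0.4187]), array([59., 42.]), -37.0, 206)
[ 0.34418927 -0.27192475  0.24581587] [-179.88490247    0.47272499  175.03036316] [-1.23323550e+01 -2.89017917e+00 -2.74878920e+01  5.91464937e-02
 -6.49187221e+01 -8.26626030e+01]
```

View pics/s1.png

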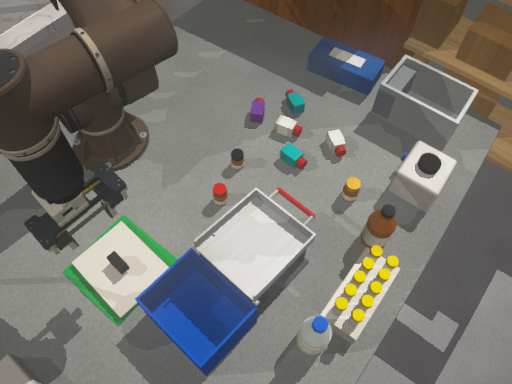

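Lid lies on the mat (about (118,265)), the tub is open, and there are two white bottles (288,126) and (337,142).

>>> apply_moves(
  commands=[
    [[15.8,32.1,1.8],1.8,0],
    [[15.8,32.1,1.8],1.8,0],
    [[15.8,32.1,1.8],1.8,0],
    [[15.8,32.1,1.8],1.8,0],
    [[15.8,32.1,1.8],1.8,0],
    [[15.8,32.1,1.8],1.8,0],
    [[15.8,32.1,1.8],1.8,0],
    [[15.8,32.1,1.8],1.8,0],
    [[15.8,32.1,1.8],1.8,0],
    [[15.8,32.1,1.8],1.8,0],
    [[15.8,32.1,1.8],1.8,0],
    [[15.8,32.1,1.8],1.8,0],
    [[15.8,32.1,1.8],1.8,0],
    [[15.8,32.1,1.8],1.8,0],
    [[15.8,32.1,1.8],1.8,0],
    [[15.8,32.1,1.8],1.8,0],
  ],
)

```text
clock: 8.58
tool_pos: [0.4996, 0.0498, 0.2585]
orientation: [179.9, -0.0, -81.7]
force: [-0.5, 0.3, 0.3]
opening: 0.0877
gripper_force: 0.0
```

>>> apply_moves(
  commands=[
    [[-9,32.4,-2],1.5,0.25],
    [[-9,32.4,-2],1.5,0.25],
    [[-9,32.4,-2],1.5,0.25],
    [[-9,32.4,-2],1.5,0.25],
    [[-9,32.4,-2],1.5,0.25],
    [[-9,32.4,-2],1.5,0.25],
    [[-9,32.4,-2],1.5,0.25],
    [[-9,32.4,-2],1.5,0.25],
    [[-9,32.4,-2],1.5,0.25],
    [[-9,32.4,-2],1.5,0.25],
    [[-9,32.4,-8],1.5,0.25],
    [[-9,32.4,-8],1.5,0.25],
    [[-9,32.4,-8],1.5,0.25],
    [[-9,32.4,-8],1.5,0.25],
    [[-9,32.4,-8],1.5,0.25],
  ],
)

```text
clock: 9.83
tool_pos: [0.4107, 0.3744, 0.1806]
orientation: [-180.0, -0.1, 3.8]
force: [0.6, 0.5, 0.4]
opening: 0.0658
gripper_force: 0.0
```

```bash
python3 - <<'E'
from h import *
p=ctrl.snapshot('wrist'); save(p,'w1'); h,s,v=hsv(p);red=((h<8)|(h>172))&(s>140)&(v>70)
W=np.zeros(v.shape,bool); 
for z,m in((.04,(s<70)&(v>165)),(.036,red)): print(rect(p,m,z))
d=ctrl.spot_point(p,'sample1'); print([(np.round(e['score'],2),np.round(e['at']),at(p,e['at'],.02)) for e in d[:3]])
o=ctrl.get_obs();print(o['tool_pos'],o['orientation'],o['opening'],o['joint_pos'])
E
```

```text
(array([0.5676, 0.4154]), array([58., 41.]), -37.6, 2524)
(array([0.5316, 0.2851]), array([31., 19.]), 83.6, 655)
[(np.float64(0.83), array([255., 267.]), array([0.30129055, 0.36932297, 0.02      ])), (np.float64(0.72), array([260., 174.]), array([0.41990134, 0.37178901, 0.02      ])), (np.float64(0.67), array([351., 105.]), array([0.49937874, 0.28214079, 0.02      ]))]
[0.41079846 0.37460941 0.18120498] [-1.79887359e+02 -9.86341831e-02  3.89300810e+00] 0.06539802559741185 [ 6.25608741e+01  1.21880224e+01 -1.96679229e+01  3.02784825e-02
 -5.79965541e+01  3.13162173e+01]
```

View pics/w1.png

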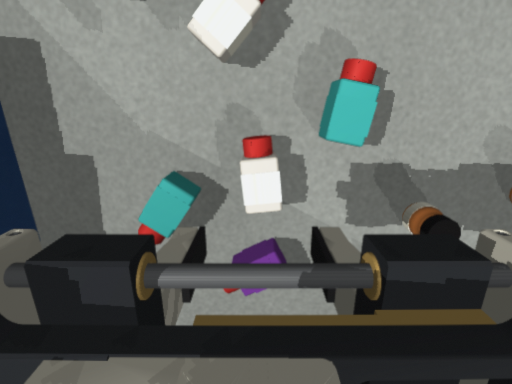

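The wrist view shows bottle A at (261,175) with its cap forward, centred between the fingers at (205..312). Nothing is in the way of the descent.

>>> apply_moves(
  commands=[
    [[0,-0.1,-4],0,0.25],
    [[0,-0.1,-8],0,0.25],
    [[0,-0.1,-12],0,0.25],
    [[0,-0.1,-14.5],0,0.25],
    [[0,-0.1,-15.6],0,0.25],
    [[0,-0.1,-15.6],0,0.25],
    [[0,-0.1,-15.6],0,1],
    [[0,-0.1,-15.6],0,1],
    [[0,-0.1,-15.6],0,1],
    [[0,-0.1,-15.6],0,1],
    [[0,-0.1,-15.6],0,1],
    [[0,-0.1,-15.6],0,1],
    [[0,-0.1,-15.6],0,1],
    [[0,-0.1,-12],0,1],
    [[0,-0.1,-8],0,1],
    [[0,-0.1,-3],0,1],
    [[0,-0.1,2],0,1],
    [[0,-0.1,6],0,1],
    [[0,-0.1,6],0,1],
  ],
)

```text
clock: 11.52
tool_pos: [0.4116, 0.3744, 0.2469]
orientation: [-179.6, -0.4, 4.1]
force: [0.7, 2.1, 0.1]
opening: 0.0403
gripper_force: 29.2
```

>>> apply_moves(
  commands=[
    [[19.7,-46.6,0.5],-0.158,1],
    [[19.7,-46.6,0.5],-0.158,1],
    [[19.7,-46.6,0.5],-0.158,1],
    [[19.7,-46.6,0.5],-0.158,1],
    [[19.7,-46.6,0.5],-0.158,1],
    [[19.7,-46.6,0.5],-0.158,1],
    [[19.7,-46.6,0.5],-0.158,1],
    [[19.7,-46.6,0.5],-0.158,1],
    [[19.7,-46.6,0.5],-0.158,1],
    [[19.7,-46.6,0.5],-0.158,1],
    [[19.7,-46.6,0.5],-0.158,1],
    [[19.7,-46.6,0.5],-0.158,1],
    [[19.7,-46.6,0.5],-0.158,1],
    [[19.7,-46.6,-3],-0.158,1],
    [[19.7,-46.6,-6],-0.158,1],
    [[19.7,-46.6,-7.6],-0.158,1],
    [[19.7,-46.6,-7.9],-0.158,1],
    [[19.7,-46.6,-7.9],-0.158,1],
  ],
)

```text
clock: 13.02
tool_pos: [0.6065, -0.0932, 0.1599]
orientation: [180.0, 0.1, -5.0]
force: [-0.4, -0.0, 0.2]
opening: 0.0405
gripper_force: 29.2
```

>>> apply_moves(
  commands=[
    [[0,0,-0.3],0,1],
    [[0,0,-0.3],0,1],
  ],
)

```text
clock: 13.18
tool_pos: [0.6075, -0.0929, 0.1583]
orientation: [-180.0, -0.1, -5.0]
force: [-0.5, 0.2, -0.9]
opening: 0.0406
gripper_force: 29.2
```

>>> apply_moves(
  commands=[
    [[0,0,-0.2],0,1],
    [[0,0,-0.2],0,1],
  ],
)

```text
clock: 13.35
tool_pos: [0.6078, -0.093, 0.1579]
orientation: [-180.0, -0.1, -4.9]
force: [-3.8, 1.5, 9.6]
opening: 0.0404
gripper_force: 29.3
```

>>> apply_moves(
  commands=[
    [[0,0,0.1],0,0.34],
    [[0,0,0.1],0,0.34],
    [[0,0,0.1],0,0.34],
    [[0,0,0.1],0,0.34],
    [[0,0,0.1],0,0.34],
    [[0,0,2],0,0.34],
    [[0,0,5],0,0.34],
    [[0,0,9],0,0.25],
    [[-1,10,9],-0.576,0.25],
    [[-4,51.1,9],-0.576,0.25],
    [[-4,51.1,9],-0.576,0.25],
    [[-4,51.1,9],-0.576,0.25],
    [[-4,51.1,9],-0.576,0.25],
    [[-4,51.1,9],-0.576,0.25],
    [[-4,51.1,9],-0.576,0.25],
    [[-4,51.1,9],-0.576,0.25],
    [[-4,51.1,9],-0.576,0.25],
    [[-4,51.1,9],-0.576,0.25],
    [[-4,51.1,9],-0.576,0.25],
    [[-4,51.1,9],-0.576,0.25],
  ],
)

```text
clock: 15.02
tool_pos: [0.5683, 0.3966, 0.2455]
orientation: [180.0, -0.0, -38.0]
force: [1.2, -0.3, -0.2]
opening: 0.0659
gripper_force: 0.0
```

```bash
python3 - <<'E'
from h import *
p=ctrl.snapshot('wrist'); save(p,'w2'); h,s,v=hsv(p);red=((h<8)|(h>172))&(s>140)&(v>70)
k=proj(p,(.567,.419,.035));print(k)
print(rect(p,win(p,k,70)&(s<70)&(v>165),.037))
o=ctrl.get_obs();print(o['tool_pos'],o['orientation'],o['opening'],o['joint_pos'])
q=ctrl.snapshot('top');save(q,'t2')
i=np.hstack([p['img'],cv2.resize(q['img'][90:290,110:377],None,fx=1.92,fy=1.92)]);cv2.imwrite('pics/w2t2.png',cv2.resize(i[:,:,::-1],(800,300)))
E
```

```text
[244.9826461  182.98253197]
(array([0.5676, 0.4157]), array([59., 43.]), -37.7, 1413)
[0.56779594 0.4031882  0.24431815] [-1.79947169e+02  1.03180728e-02 -3.77688266e+01] 0.06614642003029111 [ 5.13594856e+01  2.24998335e+01  3.72489917e+00 -1.17492667e-02
 -7.11723978e+01  8.75469628e-01]
```

View pics/w2t2.png

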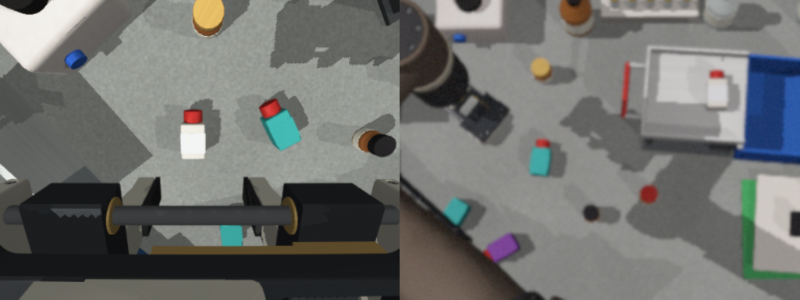

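Left, wrist view: bottle B is at (192,135), centred between the fingers and pointing forward. Right, top view: bottle A lies in the tray at (717,90).

>>> apply_moves(
  commands=[
    [[0,-0.1,-4],0,0.25],
    [[0,-0.1,-8],0,0.25],
    [[0,-0.1,-12],0,0.25],
    [[0,-0.1,-16],0,0.25],
    [[0,-0.1,-19.5],0,0.25],
    [[0,-0.1,-21.5],0,0.25],
    [[0,-0.1,-22.2],0,0.25],
    [[0,-0.1,-22.2],0,0.25],
    [[0,-0.1,-22.2],0,1],
    [[0,-0.1,-22.2],0,1],
    [[0,-0.1,-22.2],0,1],
    [[0,-0.1,-22.2],0,1],
    [[0,-0.1,-22.2],0,1],
    [[0,-0.1,-22.2],0,1],
    [[0,-0.1,-22.2],0,1],
    [[0,-0.1,-18],0,1],
    [[0,-0.1,-14],0,1],
    [[0,-0.1,-8],0,1],
    [[0,-0.1,-4],0,1],
    [[0,-0.1,0],0,1],
  ],
)

```text
clock: 16.78
tool_pos: [0.5685, 0.3932, 0.2327]
orientation: [180.0, 0.0, -38.0]
force: [1.2, 1.0, -0.3]
opening: 0.0414
gripper_force: 29.4
```

>>> apply_moves(
  commands=[
    [[0,0,1],0,1],
    [[0,0,1],0,1],
  ],
)

```text
clock: 16.95
tool_pos: [0.5704, 0.3949, 0.2463]
orientation: [-179.5, -0.1, -38.0]
force: [-0.1, 0.2, -1.8]
opening: 0.0413
gripper_force: 29.4
```

```bash
python3 - <<'E'
from h import *
p=ctrl.snapshot('wrist'); q=ctrl.snapshot('scene'); save(p,'w3')
i=np.hstack([p['img'],cv2.resize(q['img'][60:260,190:457],None,fx=1.92,fy=1.92)]);cv2.imwrite('pics/w3s3.png',cv2.resize(i[:,:,::-1],(800,300)))
o=ctrl.get_obs();print(o['tool_pos'],o['orientation'],o['opening'],o['force'])
E
```

```text
[0.56864092 0.39362361 0.24093825] [-1.79941235e+02  2.92989379e-02 -3.79824785e+01] 0.041495046096472255 [-0.26997387 -0.90526109 -1.60730842]
```

View pics/w3s3.png

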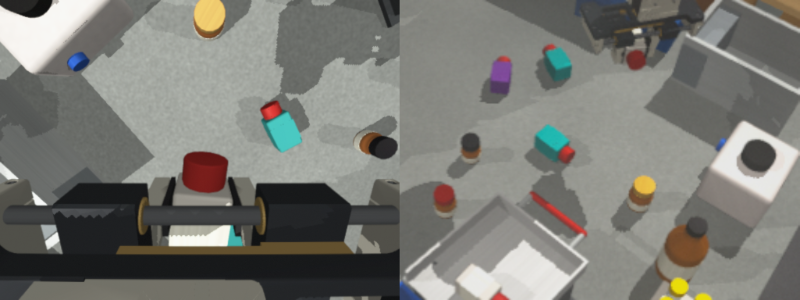

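Bottle B is held between the fingers (wrist view, cap at (205,172)), and bottle A is lying in the tray.

>>> apply_moves(
  commands=[
    [[4.6,-40.2,0],0.576,1],
    [[4.6,-40.2,0],0.576,1],
    [[4.6,-40.2,0],0.576,1],
    [[4.6,-40.2,0],0.576,1],
    [[4.6,-40.2,0],0.576,1],
    [[4.6,-40.2,0],0.576,1],
    [[4.6,-40.2,0],0.576,1],
    [[4.6,-40.2,0],0.576,1],
    [[4.6,-40.2,0],0.576,1],
    [[4.6,-40.2,0],0.576,1],
    [[4.6,-40.2,0],0.576,1],
    [[4.6,-40.2,0],0.576,1],
    [[4.6,-40.2,0],0.576,1],
    [[4.6,-40.2,-3],0.576,1],
    [[4.6,-40.2,-6],0.576,1],
    [[4.6,-40.2,-7.5],0.576,1],
    [[4.6,-40.2,-8],0.576,1],
    [[4.6,-40.2,-8],0.576,1],
    [[4.6,-40.2,-8],0.576,1],
  ],
)

```text
clock: 18.63
tool_pos: [0.6154, -0.0075, 0.1611]
orientation: [180.0, -0.0, -4.9]
force: [0.0, -0.2, -0.1]
opening: 0.0409
gripper_force: 29.4
```

>>> apply_moves(
  commands=[
    [[0,0,-0.5],0,1],
    [[0,0,-0.5],0,1],
    [[0,0,-0.8],0,1],
    [[0,0,-0.8],0,1],
  ],
)

```text
clock: 18.97
tool_pos: [0.6149, -0.0084, 0.1527]
orientation: [-180.0, -0.0, -5.0]
force: [0.1, -0.6, -1.7]
opening: 0.0415
gripper_force: 29.4
```

>>> apply_moves(
  commands=[
    [[0,0,-0.2],0,1],
    [[0,0,-0.2],0,1],
    [[0,0,-0.3],0,1],
  ],
)

```text
clock: 19.22
tool_pos: [0.6153, -0.0084, 0.1503]
orientation: [-180.0, -0.1, -5.0]
force: [-4.0, 2.5, 10.6]
opening: 0.0414
gripper_force: 29.3
```

>>> apply_moves(
  commands=[
    [[0,0,0.2],0,0.36],
    [[0,0,0.2],0,0.36],
    [[0,0,0.2],0,0.36],
    [[0,0,0.2],0,0.36],
    [[0,0,0.2],0,0.36],
    [[0,0,0.2],0,0.36],
    [[0,0,3],0,0.36],
    [[0,0,6],0,0.36],
    [[0,0,10],0,0.36],
    [[-3,14,10],0,0.36],
    [[-3,14,10],0,0.36],
    [[-3,14,10],0,0.36],
    [[-3,14,10],0,0.36],
    [[-3,14,10],0,0.36],
    [[-3,14,10],0,0.36],
  ],
)

```text
clock: 20.47
tool_pos: [0.5846, 0.1327, 0.2495]
orientation: [180.0, 0.0, -4.8]
force: [0.2, 0.1, -0.4]
opening: 0.0561
gripper_force: 0.0
```

```bash
python3 - <<'E'
from h import *
p=ctrl.snapshot('top'); q=ctrl.snapshot('scene')
for r in (p,q):
    h,s,v=hsv(r);red=((h<8)|(h>172))&(s>140)&(v>70)
    print('handle',rect(r,win(r,proj(r,(.624,.097,.139)),28)&red,.141))
    d=ctrl.spot_point(r,'tray_handle');print([(np.round(e['score'],2),at(r,e['at'],.137)) for e in d[:2]])
i=np.hstack([cv2.resize(p['img'][110:210,210:410],(400,200)),cv2.resize(q['img'][160:360,120:320],(400,400))[:200]*0]) if 0 else cv2.resize(q['img'][160:360,70:337],None,fx=2.5,fy=2.5)
cv2.imwrite('pics/s4.png',i[:,:,::-1])
o=ctrl.get_obs();print(o['tool_pos'],o['orientation'],o['opening'],o['force'],o['joint_pos'])
E
```

```text
handle (array([0.5761, 0.103 ]), array([13.,  6.]), -0.5, 11)
[(np.float64(0.61), array([ 0.60202064, -0.00651264,  0.137     ]))]
handle (array([0.6256, 0.0947]), array([118.,  11.]), -5.2, 170)
[(np.float64(0.84), array([0.61795224, 0.09379017, 0.137     ]))]
[0.58504041 0.13062643 0.24943028] [ 1.79984912e+02  1.34355412e-02 -5.03903577e+00] 0.05632094521715748 [0.39070059 0.26965047 0.16776517] [ 3.12497274e+01  1.32874318e+01 -8.73522676e+00  4.54067337e-03
 -6.79971013e+01  5.37095367e+01]
```

View pics/s4.png

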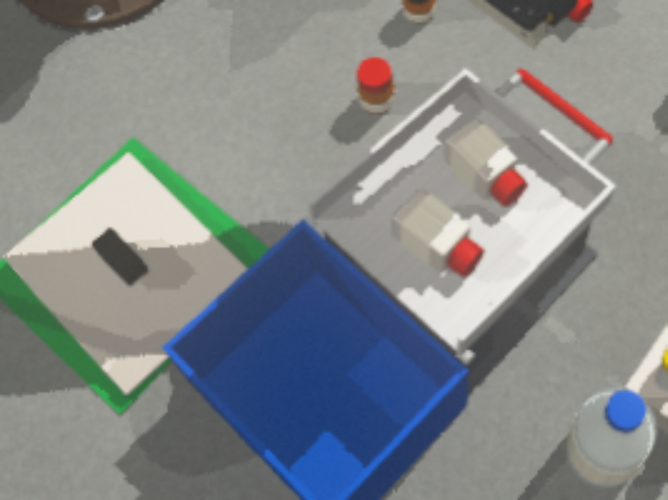

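Both bottles lie in the tray, at (480,160) and (437,235), and the lid is on the mat. Next is the handle.

>>> apply_moves(
  commands=[
    [[3.9,-3.4,-1],0,0.7],
    [[3.9,-3.4,-3],0,0.7],
    [[3.9,-3.4,-3],0,0.7],
    [[3.9,-3.4,-3],0,0.7],
    [[3.9,-3.4,-3],0,0.7],
    [[3.9,-3.4,-3],0,0.7],
  ],
)

```text
clock: 21.17
tool_pos: [0.6241, 0.0976, 0.2206]
orientation: [-180.0, -0.1, -5.0]
force: [0.2, -0.2, 0.0]
opening: 0.0269
gripper_force: 0.0
```

```bash
python3 - <<'E'
from h import *
p=ctrl.snapshot('wrist');h,s,v=hsv(p);red=((h<8)|(h>172))&(s>140)&(v>50)
print(proj(p,(.624,.097,.139)),rect(p,red&win(p,proj(p,(.624,.097,.139)),150),.141))
cv2.imwrite('pics/w5.png',p['img'][:,:,::-1])
o=ctrl.get_obs();print(o['tool_pos'],o['orientation'],o['opening'],o['force'])
E
```

```text
[257.22583259 206.03609601] (array([0.6271, 0.095 ]), array([115.,  10.]), -5.3, 1619)
[0.62408109 0.09778517 0.22072571] [-1.79963363e+02 -8.69081346e-02 -4.96107289e+00] 0.026506235522957895 [ 0.02720586 -0.05525809 -0.66930062]
```

View pics/w5.png

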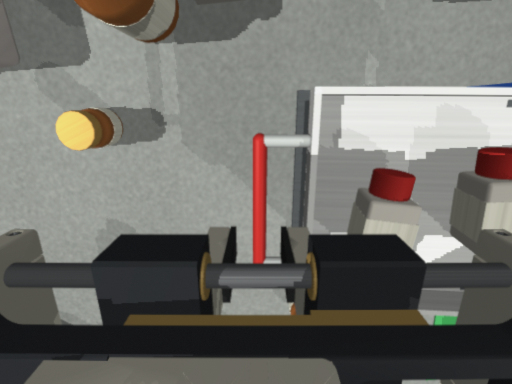

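The bar is at column 260, midway between the fingers (236 and 284), and the tray wall at column 305 is clear.

>>> apply_moves(
  commands=[
    [[0,-0.1,-3],0,0.7],
    [[0,-0.1,-6],0,0.7],
    [[0,-0.1,-7.4],0,0.7],
    [[0,-0.1,-7.9],0,0.7],
    [[0,-0.1,-7.9],0,0.7],
    [[0,-0.1,-7.9],0,1],
    [[0,-0.1,-7.9],0,1],
    [[0,-0.1,-7.9],0,1],
    [[0,-0.1,-7.9],0,1],
    [[0,-0.1,-7.9],0,1],
    [[0,-0.1,-7.9],0,1],
  ],
)

```text
clock: 22.13
tool_pos: [0.6247, 0.0967, 0.1422]
orientation: [-180.0, -0.1, -5.0]
force: [-0.5, -0.7, 5.1]
opening: 0.011
gripper_force: 30.0
```

>>> apply_moves(
  commands=[
    [[0,-0.03,1.25],0,1],
    [[0,-0.12,2.5],0,1],
    [[0,-0.28,3.75],0,1],
    [[0,-0.5,4.98],0,1],
    [[-0.1,-0.78,6.2],0,1],
    [[-0.1,-1.12,7.41],0,1],
    [[-0.15,-1.52,8.6],0,1],
    [[-0.17,-1.97,9.77],0,1],
    [[-0.17,-1.97,9.77],0,1],
  ],
)

```text
clock: 22.88
tool_pos: [0.6228, 0.0772, 0.2412]
orientation: [-179.9, -0.2, -5.0]
force: [0.4, 5.9, -0.9]
opening: 0.0113
gripper_force: 30.0
```

>>> apply_moves(
  commands=[
    [[0,-0.26,0.57],0,1],
    [[-0.05,-0.52,1.14],0,1],
    [[-0.07,-0.8,1.7],0,1],
    [[-0.1,-1.09,2.25],0,1],
    [[-0.12,-1.4,2.8],0,1],
    [[-0.15,-1.71,3.34],0,1],
    [[-0.18,-2.05,3.87],0,1],
    [[-0.18,-2.05,3.87],0,1],
    [[-0.2,-2.39,4.39],0,1],
    [[-0.2,-2.39,4.39],0,1],
    [[-0.24,-2.75,4.9],0,1],
    [[-0.24,-2.75,4.9],0,1],
    [[-0.27,-3.12,5.41],0,1],
    [[-0.27,-3.12,5.41],0,1],
    [[-0.3,-3.51,5.9],0,1],
    [[-0.3,-3.51,5.9],0,1],
    [[-0.34,-3.9,6.39],0,1],
    [[-0.34,-3.9,6.39],0,1],
  ],
)

```text
clock: 24.38
tool_pos: [0.6196, 0.0405, 0.3041]
orientation: [-179.7, -0.2, -4.9]
force: [-0.7, 12.0, 7.9]
opening: 0.0112
gripper_force: 30.0
```

```bash
python3 - <<'E'
from h import *
q=ctrl.snapshot('scene')
cv2.imwrite('pics/s6.png',cv2.resize(q['img'][160:360,70:337],None,fx=2,fy=2)[:,:,::-1])
E
```

```text
(no output)
```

View pics/s6.png

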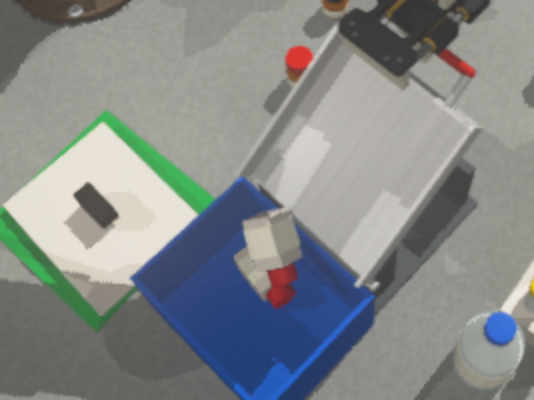

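Both bottles have slid into the tub, around (270,250), and the tray is empty and held up. I'll wait a few rows and recheck.

>>> apply_moves(
  commands=[
    [[0,0,0],0,1],
    [[0,0,0],0,1],
    [[0,0,0],0,1],
    [[0,0,0],0,1],
    [[0,0,0],0,1],
    [[0,0,0],0,1],
  ],
)

```text
clock: 24.93
tool_pos: [0.6196, 0.0409, 0.3035]
orientation: [-179.7, -0.2, -4.9]
force: [-0.3, 14.2, 8.4]
opening: 0.0114
gripper_force: 30.0
```

```bash
python3 - <<'E'
from h import *
q=ctrl.snapshot('scene');p=ctrl.snapshot('top')
a=cv2.resize(q['img'][240:350,130:260],(520,440));b=cv2.resize(p['img'][110:220,310:410],(240,264))
i=np.zeros((440,760,3),np.uint8);i[:,:520]=a;i[:264,520:]=b
cv2.imwrite('pics/s7.png',i[:,:,::-1])
print(ctrl.get_obs()['tool_pos'])
E
```

```text
[0.61958408 0.04095228 0.30349208]
```

View pics/s7.png

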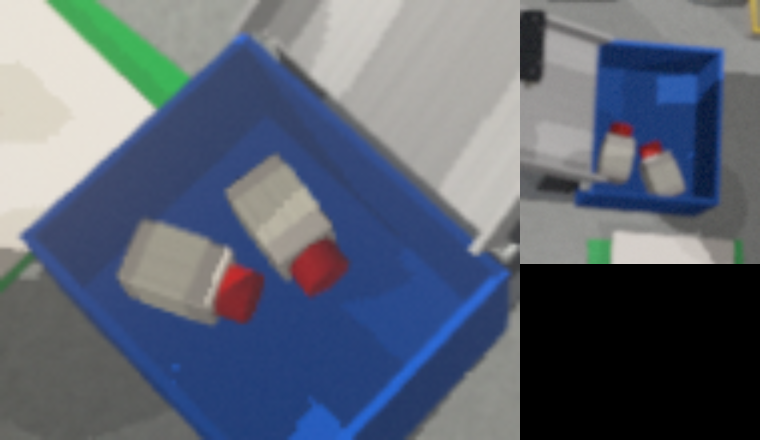

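Both bottles lie flat on the tub floor. Now I lower the tray along the arc.

>>> apply_moves(
  commands=[
    [[0.07,0.79,-0.98],0,1],
    [[0.13,1.51,-2],0,1],
    [[0.19,2.19,-3.05],0,1],
    [[0.25,2.82,-4.14],0,1],
    [[0.3,3.39,-5.25],0,1],
    [[0.34,3.9,-6.39],0,1],
    [[0.38,4.36,-7.56],0,1],
    [[0.41,4.76,-8.75],0,1],
    [[0.44,5.1,-9.96],0,1],
    [[0.47,5.38,-11.18],0,1],
    [[0.49,5.6,-12.41],0,1],
    [[0.5,5.75,-13.66],0,1],
    [[0.5,5.81,-14.3],0,1],
    [[0.51,5.85,-14.91],0,1],
    [[0.51,5.87,-15.5],0,1],
    [[0.51,5.88,-15.9],0,1],
    [[0.51,5.88,-15.9],0,1],
  ],
)

```text
clock: 26.45
tool_pos: [0.6246, 0.0966, 0.1427]
orientation: [180.0, -0.1, -5.0]
force: [6.6, 1.0, -1.6]
opening: 0.011
gripper_force: 30.0
```

>>> apply_moves(
  commands=[
    [[0,0,-0.15],0,1],
    [[0,0,-0.15],0,1],
    [[0,0,-0.3],0,1],
    [[0,0,-0.3],0,1],
  ],
)

```text
clock: 26.78
tool_pos: [0.6247, 0.0966, 0.1423]
orientation: [-180.0, -0.1, -4.9]
force: [-0.1, 0.9, 12.6]
opening: 0.0107
gripper_force: 30.0
```

>>> apply_moves(
  commands=[
    [[0,0,0.1],0,0.7],
    [[0,0,0.1],0,0.7],
    [[0,0,0.1],0,0.7],
    [[0,0,0.1],0,0.7],
    [[0,0,0.1],0,0.7],
    [[0,0,2],0,0.7],
    [[0,0,5],0,0.7],
    [[0,0,9],0,0.7],
    [[0,0,12],0,0.4],
    [[0,0,12],0,0.4],
  ],
)

```text
clock: 27.62
tool_pos: [0.6267, 0.097, 0.2675]
orientation: [-179.8, -0.5, -4.9]
force: [1.4, 0.4, 1.4]
opening: 0.0346
gripper_force: 0.0
```

```bash
python3 - <<'E'
from h import *
q=ctrl.snapshot('scene');h,s,v=hsv(q);red=((h<8)|(h>172))&(s>140)&(v>70)
print('handle',rect(q,win(q,proj(q,(.624,.097,.139)),28)&red,.141))
print('lid',rect(q,win(q,proj(q,(.345,-.271,.02)),60)&(s<60)&(v>150),.02))
blue=(h>105)&(h<130)&(s>140); w=win(q,proj(q,(.591,-.24,.126)),75)
print('tub rim',rect(q,w&blue,.126))
o=ctrl.get_obs();print(o['tool_pos'],o['orientation'],o['opening'],o['joint_pos'])
E
```

```text
handle (array([0.6257, 0.0948]), array([118.,  11.]), -5.2, 160)
lid (array([ 0.2959, -0.2463]), array([346., 258.]), 37.9, 7749)
tub rim (array([ 0.6052, -0.2442]), array([229., 173.]), -4.9, 5298)
[0.62547273 0.09705847 0.26419976] [-179.85308231   -0.34079292   -4.95826011] 0.03823693711645079 [ 2.64911587e+01  1.57237221e+01 -3.52446814e+00  5.57027252e-02
 -7.03844339e+01  5.85324866e+01]
```

>>> apply_moves(
  commands=[
    [[-28.1,-36.8,0],0,0],
    [[-28.1,-36.8,0],0,0],
    [[-28.1,-36.8,0],0,0],
    [[-28.1,-36.8,0],0,0],
    [[-28.1,-36.8,0],0,0],
    [[-28.1,-36.8,0],0,0],
    [[-28.1,-36.8,0],0,0],
    [[-28.1,-36.8,0],0,0],
    [[-28.1,-36.8,0],0,0],
    [[-28.1,-36.8,0],0,0],
    [[-28.1,-36.8,0],0,0],
    [[-28.1,-36.8,0],0,0],
    [[-28.1,-36.8,0],0,0],
    [[-28.1,-36.8,-8],0,0],
    [[-28.1,-36.8,-8],0,0],
    [[-28.1,-36.8,-8],0,0],
    [[-28.1,-36.8,-8],0,0],
    [[-28.1,-36.8,-8],0,0],
  ],
)

```text
clock: 29.17
tool_pos: [0.3442, -0.2713, 0.1817]
orientation: [179.9, -0.0, -4.9]
force: [0.4, 0.3, 0.5]
opening: 0.0878
gripper_force: 0.0
```

```bash
python3 - <<'E'
from h import *
p=ctrl.snapshot('wrist');h,s,v=hsv(p)
print(proj(p,(.343,-.2714,.057)))
cv2.imwrite('pics/w8.png',p['img'][:,:,::-1])
o=ctrl.get_obs();print(o['tool_pos'],o['orientation'],o['opening'],o['joint_pos'])
E
```

```text
[256.83014975 192.20801408]
[ 0.34460396 -0.2714655   0.18214913] [ 1.79937174e+02 -1.25775271e-01 -4.88850497e+00] 0.08770526827517036 [-1.22611052e+01  7.44718518e-01 -3.29685102e+01  5.55866836e-02
 -5.61539864e+01  9.73416250e+01]
```

View pics/w8.png

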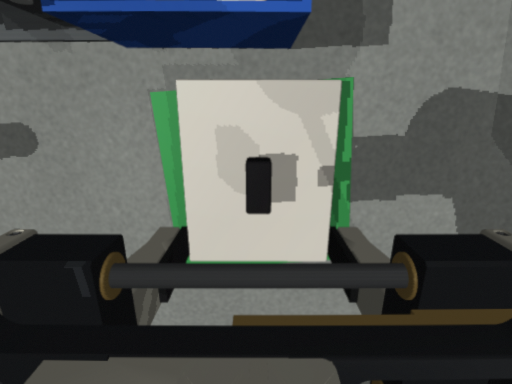

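The knob is at (258,185), centred between the fingers, with the lid flat on the mat.

>>> apply_moves(
  commands=[
    [[-0.1,0,-4],0,0],
    [[-0.1,0,-8],0,0],
    [[-0.1,0,-11.5],0,0],
    [[-0.1,0,-13.2],0,0],
    [[-0.1,0,-13.8],0,0],
    [[-0.1,0,-13.8],0,0],
    [[-0.1,0,-13.8],0,1],
    [[-0.1,0,-13.8],0,1],
    [[-0.1,0,-13.8],0,1],
    [[-0.1,0,-13.8],0,1],
    [[-0.1,0,-13.8],0,1],
    [[-0.1,0,-13.8],0,1],
    [[-0.1,0,-13.8],0,1],
    [[-0.1,0,-13.8],0,1],
    [[-0.1,0,-13.8],0,1],
    [[-0.1,0,-13.8],0,1],
    [[-0.1,0,-13.8],0,1],
    [[-0.1,0,-13.8],0,1],
  ],
)

```text
clock: 30.72
tool_pos: [0.3419, -0.2713, 0.0421]
orientation: [-180.0, 0.0, -5.0]
force: [0.1, -1.0, 0.9]
opening: 0.0259
gripper_force: 30.0
```

>>> apply_moves(
  commands=[
    [[0,0,2],0,1],
    [[0,0,5],0,1],
    [[0,0,9],0,1],
    [[0,0,13],0,1],
    [[0,0,17],0,1],
    [[0,0,19],0,1],
    [[0,0,19],0,1],
    [[12,1.6,19],0,1],
    [[24.7,3.2,19],0,1],
    [[24.7,3.2,19],0,1],
    [[24.7,3.2,19],0,1],
    [[24.7,3.2,19],0,1],
    [[24.7,3.2,19],0,1],
    [[24.7,3.2,19],0,1],
    [[24.7,3.2,19],0,1],
    [[24.7,3.2,19],0,1],
    [[24.7,3.2,19],0,1],
  ],
)

```text
clock: 32.13
tool_pos: [0.5876, -0.2393, 0.2313]
orientation: [-180.0, 0.1, -5.0]
force: [-0.1, -0.8, -3.0]
opening: 0.0258
gripper_force: 30.0
```

```bash
python3 - <<'E'
from h import *
q=ctrl.snapshot('scene')
o=ctrl.get_obs();print(o['tool_pos'],o['orientation'],o['opening'],o['force'])
for t in ['jar_red','jar_gold','jar_black']: print(t,[at(q,e['at'],0) for e in ctrl.spot_point(q,t)[:1]])
cv2.imwrite('pics/s9.png',cv2.resize(q['img'][160:380,70:337],None,fx=2,fy=2)[:,:,::-1])
E
```

```text
[ 0.58771753 -0.23945271  0.23194168] [-1.79988949e+02  3.92829725e-02 -5.00245756e+00] 0.025561168712573874 [-1.05192835  0.32055117 -2.91515485]
jar_red [array([0.3958341 , 0.04902614, 0.        ])]
jar_gold [array([0.69881347, 0.27928056, 0.        ])]
jar_black [array([0.38101588, 0.17749823, 0.        ])]
```

View pics/s9.png

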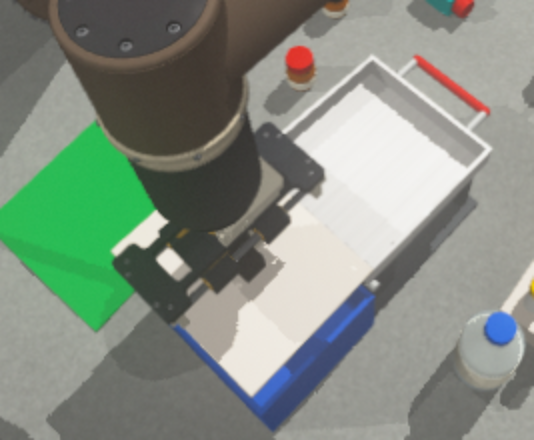

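The lid is held level above the tub and aligned with it. The tray is down and empty. Now I lower it slowly.

>>> apply_moves(
  commands=[
    [[0.13,0.03,-2],0,1],
    [[0.13,0.03,-4],0,1],
    [[0.13,0.03,-5.5],0,1],
    [[0.13,0.03,-6.2],0,1],
    [[0.13,0.03,-6.8],0,1],
    [[0.13,0.03,-7.2],0,1],
    [[0.13,0.03,-7.6],0,1],
    [[0.13,0.03,-7.8],0,1],
    [[0.13,0.03,-7.8],0,1],
  ],
)

```text
clock: 33.08
tool_pos: [0.5902, -0.239, 0.1542]
orientation: [-180.0, -0.0, -5.0]
force: [0.6, -0.0, -2.5]
opening: 0.0259
gripper_force: 30.0
```

>>> apply_moves(
  commands=[
    [[0,0,-0.2],0,1],
    [[0,0,-0.3],0,1],
    [[0,0,-0.4],0,1],
    [[0,0,-0.4],0,1],
  ],
)

```text
clock: 33.42
tool_pos: [0.5902, -0.239, 0.1501]
orientation: [-180.0, -0.0, -5.0]
force: [0.3, -0.2, -2.6]
opening: 0.0255
gripper_force: 30.0
```

>>> apply_moves(
  commands=[
    [[0,0,-0.1],0,1],
    [[0,0,-0.2],0,1],
    [[0,0,-0.2],0,1],
  ],
)

```text
clock: 33.67
tool_pos: [0.5904, -0.239, 0.1492]
orientation: [180.0, -0.0, -4.9]
force: [-1.8, 1.0, 4.3]
opening: 0.0258
gripper_force: 30.0
```

Contact at 0.149, as expected for a seated lid. I'll release and retreat.

>>> apply_moves(
  commands=[
    [[0,0,0],0,0],
    [[0,0,0],0,0],
    [[0,0,0],0,0],
    [[0,0,0],0,0],
    [[0,0,0],0,0],
    [[0,0,0],0,0],
    [[0,0,0],0,0],
    [[0,0,3],0,0],
    [[0,0,7],0,0],
    [[0,0,11],0,0],
    [[0,0,14],0,0],
    [[-14,8,14],0,0],
    [[-14,8,14],0,0],
    [[-14,8,14],0,0],
    [[-14,8,14],0,0],
    [[-14,8,14],0,0],
    [[-14,8,14],0,0],
    [[-14,8,14],0,0],
  ],
)

```text
clock: 35.17
tool_pos: [0.4505, -0.1589, 0.2889]
orientation: [-180.0, -0.1, -4.9]
force: [-0.0, 0.1, -0.2]
opening: 0.0878
gripper_force: 0.0
```

```bash
python3 - <<'E'
from h import *
q=ctrl.snapshot('scene');h,s,v=hsv(q);red=((h<8)|(h>172))&(s>140)&(v>70)
print('handle',rect(q,win(q,proj(q,(.624,.097,.139)),28)&red,.141))
print(rect(q,win(q,proj(q,(.597,-.247,.127)),110)&(s<60)&(v>140),.127))
cv2.imwrite('pics/s10.png',cv2.resize(q['img'][160:380,70:337],None,fx=2,fy=2)[:,:,::-1])
E
```

```text
handle (array([0.6257, 0.0953]), array([118.,  10.]), -4.7, 152)
(array([ 0.5333, -0.1326]), array([373., 353.]), 85.3, 15687)
```

View pics/s10.png

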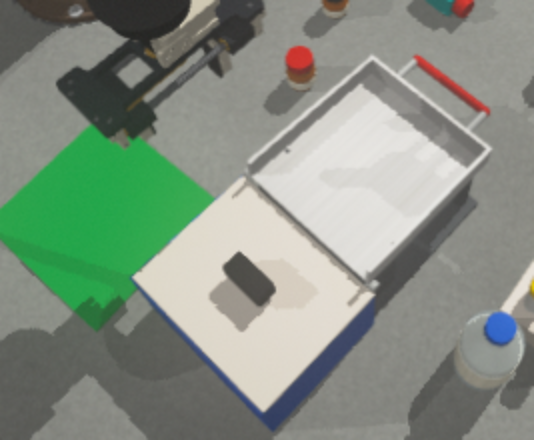

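The lid sits flat on the tub (knob at (250,280)), the tray is down, and the robot is clear. Handing in.

```bash
python3 -c "
from plant import ctrl
print(ctrl.close_job())"
```

```text
the job is handed in; nothing more can be done
None
```

The job is handed in, with no verdict returned: both white bottles went into the tub, the tray was lowered gently all the way down, the last image shows the lid flat on the tub, and I never touched the jars.

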